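# Roll the bush up the gutter and lock it in

### The arm

A 6-joint arm with a two-finger parallel gripper is mounted at the origin on the work surface; the furniture and walls round the work are solid. World frame = base frame: x ahead of the robot, y to its left, z up, the work surface at z = 0. Lengths are in mm, angles in rad, forces in N, time in s.
With the tool pointing down it reaches from about 300 to 850 mm from the base axis. Payload 5.4 kg.
Tool frame: the origin (TCP) lies on the mounting face of the last link; the fingertips stand 173 mm ahead of it and the grasp point (between the pads) lies 155 mm ahead of it; z points along the fingers, x is the direction in which the jaws open and shut, and the axes are right-handed (so a half turn about z gives the same grasp; the last joint's range is limited). The gripper opens to 85 mm and grips with 20 to 120 N. Pads are 22 mm wide; open, the fingers measure 114 mm over their backs; the gripper's body (76 mm by 85 mm) begins 54 mm behind the grasp point. The pads swing forward as they close: fully open they stand 13 mm farther back than shut.
Start: joints at [-1.446, 0.158, 1.597, -0, 1.386, -0.21], TCP at [188.91, -543.066, 404.699] pointing down, gripper open.
Joint ranges: [-2.91, 2.91], [-0.94, 2.29], [0.18, 2.7], [-1.29, 4.43], [0.17, 2.64], [-3, 3]. Speed limits (rad/s): [2.57, 2.57, 3.14, 3.14, 3.14, 3.14].

### API

Orientations are given as a unit quaternion [w, x, y, z].
In Python, from station import bot gives the robot as it stands.
- The arm moves only by the shell command python3 -m inch 'ROWS' [FORCE]. ROWS is a JSON object of lists of equal length, an entry for each row: "twist": the turn, a rotation vector about the tool's x, y, z in rad, a list of three; "offset": the shift along the tool's x, y, z in cm, a list of three; "jaw": the opening, from 0 (shut) to 1 (fully open). A call has 1 to 8 rows; each row is the pose to reach, as a shift and turn from the pose commanded when the call began, along the tool's axes at that moment; what a row does not reach only later rows make up. A row lasts 1/8 s, in which the tool goes at most 62.5 mm and 10.7 degrees, less where a joint would pass 70% of its speed; a pose out of reach is approached as far as the arm can. A call with a gripper value outside its range is refused whole. The fingers move at their own pace and stop on an object; FORCE is the grip in N (left out, the last holds). Time passes only in rows, so rows that repeat a pose let the fingers close. It gives the time, the measured TCP pose, the force and the opening at its end, in the units of the state.
- bot.read_state(): the state, without advancing time (a new reading comes with each control period).
- bot.snapshot(name): name is "scene" or "top"; returns (picture, depth): 384x512x3 uint8, blue, green, red; 384x512 float32, mm along the optical axis (not along the pixel's ray), 0 where there is no reading.
- bot.camera_model(name): a dict with "intrinsics" (3x3 intrinsics, pixels), "dist" ([k1, k2, p1, p2, k3] as OpenCV has them; the pictures are not rectified), "R" (3x3) and "t" (3): a world point X has camera coordinates R X + t. Camera axes: x right, y down, z forward; pixel columns grow to the right and rows downward; lengths in mm; the calibration is good to about 2 mm. A picture is of the moment at which its call begins. camera_model takes no time and is no camera call.
- bot.finish_job(): hands the job in, once; it reports no verdict.
Trained networks look in the newest picture that a camera, given by its name, has taken for a name from the list of things; names that differ only in an ending like _2 or _b are one class to them, and where a whole thing is asked for, a point or a joint stands for the part that bears it (a point fixed in the world has none). Each returns a list of dicts, best first, with "p" (0 to 1); they miss things now and then, are a little off and sometimes report something else, mostly with a low value. They report only what shows in the picture. A call takes as long as a camera call. They do not tell look-alikes from the thing itself.
- bot.search_frame(camera, name): "bbox" ([left, top, width, height] in pixels, round what is visible of it).
- bot.trace(camera, name): "pixels" (384x512 bool, what is visible of it) and "bbox" ([left, top, width, height] in pixels, round what is visible of it).
The state is a dict: "time": time; "joint_pos": joint angles; "qd": joint speeds; "tau": joint torques, N m; "tool_pos": TCP position; "tcp_rot": TCP orientation; "force": force on the tool from outside, world axes, zero at the start; "moment": the same for the moment, N m; "finger_gap": finger opening in mm.
Only numpy, scipy, OpenCV 4.12 (cv2) and the standard library are available. Lean on these libraries where they do the work, as an engineer would, in place of code of your own. Each camera call takes 0.05 s, during which the arm holds its last target.

### The job

With the fingertips, push the brass-coloured round bush up the sloped gutter until it drops into the seat at the upper stop, so that it does not roll back. Then push the red keeper post towards the gutter until the keeper bar is fully across behind the bush. Only push: do not lift the bush out of the gutter, and leave the other things on the table where they stand.

Things in the scene. Friction and masses are not known exactly. Their poses are not given: they have to be found in the camera images.
- gutter: Fixed sloped gutter, grey floor, aluminium walls, dark base plate 100x300x6 mm. Origin on the table under its middle, z up; all x, y and heights here are in this frame. It runs along y, +y uphill (roughly the robot's left); -x is the keeper's side, facing the robot. Side walls 4 mm thick, inner faces x = +-30 mm, 14 mm above the floor; beside the seat their tops are at height 50 mm.
- bush: Brass-coloured round bush, ends marked black (solid), diameter 44, length 56 mm, about 0.3 kg, smooth and oiled (friction about 0.3, fingers slip on it). Origin at its centre. Its x axis lies across the gutter, along the gutter's x; it rolls freely, y and z axes turn with it. Starts at the lower stop, centre y = -107.5, height 38 mm, and rolls back there if let go on the slope. On the slope its centre is 8 mm above the wall tops.
- slope (a point): Point on the middle of the sloped floor at y = -30, height 26 mm; its y axis points up the slope, z square off the floor. The floor, 60 mm wide, rises at 8 degrees from y = -130 mm (height 12 mm) to a crest at y = +70 mm (height 40 mm). Lower stop at y = -130 mm: 8 mm thick, top at height 24 mm.
- seat (a point): The bush's centre when seated against the upper stop: y = +86, height 58 mm. After the crest the floor steps down 4 mm into a level seat (height 36 mm) that ends at the stop's face, y = +108 mm (12 mm thick, top at height 72 mm). Seated, the bush has about 3 mm play away from the stop, and the step keeps it from rolling back.
- keeper (a joint): Keeper slide, m: 0 fully open, 0.042 fully across the gutter (end of travel); starts at 0 to 0.008. It moves along the gutter's +x, has about 1.5 N of friction and stays where it is left.
- keeper_post (a point): Middle of the red grip (diameter 11, length 22 mm) of the keeper's upright post, at y = +52, height 83 mm; post top at height 95 mm. x = -74 mm at joint 0, -32 mm fully across. Its bar, 10 wide, 8 high, at height 60 mm, reaches 34 mm past the post (+x) and passes just downhill of the seated bush. Guide block under it: x -88 to -36, y 41 to 63, up to height 63 mm.
- ring: Bystander: steel ring gauge lying flat, 64 mm across, 20 mm high. Origin at the centre of its underside.
- turned: Bystander: turned aluminium bush standing on its flange, 48 mm across, 28 mm high. Origin at the centre of its underside.
- flange: Bystander: flat turned aluminium bush, 58 mm across, 16 mm high. Origin at the centre of its underside.
- plug: Bystander: plug gauge lying down, 25 x 112 x 25 mm. Origin at the centre of its underside.
- dish: Bystander: shallow round metal parts dish, 99 mm across, 18 mm high. Origin at the centre of its underside.
- oiler: Bystander: small needle oiler bottle with a red top, standing, 27 mm across, 102 mm high. Origin at the centre of its underside.
Mind the look-alikes: they are no part of the job. Leave any green or pink look-alike of the bush alone.

How it is judged (in metres and radians):
On the way, in this order (a step that is already met when the one before it is completed fails the run):
1. the bush has been pushed into the seat at the upper stop while the keeper is still open (y of bush in the frame of gutter between 0.079 and 0.09 m and z of bush in the frame of gutter between 0.055 and 0.0605 m and value of joint keeper below 0.03 m), for 0.2 s.
2. the keeper is pushed fully across (value of joint keeper above 0.038 m), for 0.2 s.
At the end, for the whole second after the job is handed in: The bush rests in the seat (its centre 79 to 90 mm up the gutter's y axis, at height 55 to 60.5 mm) and the keeper is across (joint above 0.038 m), all at rest (y of bush in the frame of gutter between 0.079 and 0.09 m and z of bush in the frame of gutter between 0.055 and 0.0605 m and value of joint keeper above 0.038 m and linear speed of bush below 0.02 m/s); the robot touches nothing.
It fails at once if the bush is lifted more than 10 mm off the gutter's floor (z of bush in the frame of slope above 0.032 m).
It fails at once if a bystander is moved more than 20 mm (distance of any of ring, turned, flange, plug, dish, oiler from where it was at the start of the episode above 0.02 m).
It fails at once if the oiler is tipped over (angle between oiler's own z axis and vertical above 0.5 rad).
It also fails if it takes over 61 s, if anything falls off the work surface, if the arm or the gripper's body presses on something with over 40 N, if the wrist force passes 120 N, or if a joint passes its speed limit or range.

## Working session

There is one attempt and no reset: what is moved stays moved. The work goes in short steps, Python scripts to look and compute and a shell command to move; the robot and the scene stay as the last step left them, time stands still between calls to the robot, and variables do not carry over. Pictures are saved under pics/ and viewed, and the job is handed in when it is done.

```bash
ls; mkdir -p pics
python3 - <<'E'
from station import bot
import cv2,numpy as np
s=bot.read_state();print(s)
for n in("scene","top"):
    p,d=bot.snapshot(n);cv2.imwrite(f"pics/{n}0.png",p);np.save(f"{n}0.npy",d)
    print(n,bot.camera_model(n))
E
```

```text
pics
{'time': 0.0, 'joint_pos': array([-1.44610448e+00,  1.59067417e-01,  1.59825504e+00, -1.07850400e-06,
        1.38620458e+00, -2.10120215e-01]), 'qd': array([-0.00086464, -0.00104272, -0.00118943, -0.00059839,  0.00043505,
        0.00033142]), 'tau': array([-1.55700967e-03, -3.95996332e+01, -3.31429696e+01, -2.16408680e-04,
        8.41153320e-03, -1.03515643e-05]), 'tool_pos': array([ 188.8730493 , -542.7944007 ,  403.69484131]), 'tcp_rot': array([-7.12128525e-04,  8.15043134e-01, -5.79399478e-01, -6.54470066e-04]), 'force': array([-0.15804612,  0.94896179,  0.30137274]), 'moment': array([ 0.00211599, -0.01383685,  0.01521169]), 'finger_gap': 85.36172868255163}
scene {'intrinsics': array([[409.04435835,   0.        , 254.68718116],
       [  0.        , 409.04435835, 189.31545332],
       [  0.        ,   0.        ,   1.        ]]), 'dist': array([-0.08779567,  0.        ,  0.        ,  0.        ,  0.        ]), 'R': array([[-0.8074715 , -0.58955866,  0.02025726],
       [-0.36355758,  0.4703056 , -0.80413838],
       [ 0.46455964, -0.65668351, -0.59409689]]), 't': array([ 371.83295526,  237.60581262, 1090.38016669])}
top {'intrinsics': array([[478.98735955,   0.        , 252.92334791],
       [  0.        , 478.98735955, 190.18962821],
       [  0.        ,   0.        ,   1.        ]]), 'dist': array([-0.1432111,  0.       ,  0.       ,  0.       ,  0.       ]), 'R': array([[-0.00471335, -0.99996398,  0.00705921],
       [-0.9833429 ,  0.0033521 , -0.18172919],
       [ 0.18169898, -0.00779817, -0.98332328]]), 't': array([ -10.60520893,  495.09876598, 1847.57017794])}
```

View pics/scene0.png

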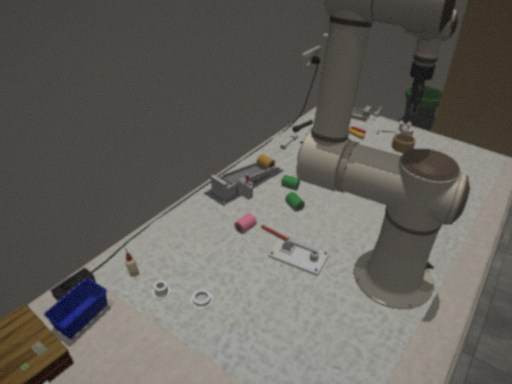

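View pics/top0.png

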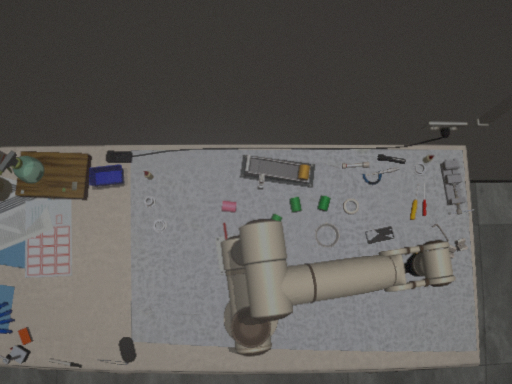

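The top view shows the gutter at px (243–314, 155–186), with the brass bush at (304,172). The green look-alikes are at (296,204), (324,203) and (277,219), and the pink one is at (229,206). The brass one lying in the gutter fits the description. I'll confirm that in a crop and fit the gutter pose.

```bash
cat > h.py <<'E'
from station import bot
import cv2,numpy as np
def cloud(n,d,mask=None):
    m=bot.camera_model(n);K=np.array(m['intrinsics']);D=np.array(m['dist'])
    v,u=np.nonzero((d>0) if mask is None else (d>0)&mask)
    un=cv2.undistortPoints(np.stack([u,v],1).astype(np.float32)[:,None],K,D)[:,0]
    z=d[v,u];c=np.c_[un*z[:,None],z]
    return (c-np.array(m['t']))@np.array(m['R']),np.c_[u,v]
def proj(n,X):
    m=bot.camera_model(n);R=np.array(m['R'])
    return cv2.projectPoints(np.asarray(X,float).reshape(-1,1,3),cv2.Rodrigues(R)[0],np.array(m['t']),np.array(m['intrinsics']),np.array(m['dist']))[0][:,0]
E
python3 - <<'E'
from h import *
for n,(x,y,w,h) in dict(top=(225,140,105,60),scene=(200,140,90,65)).items():
    im=cv2.imread(f"pics/{n}0.png")[y:y+h,x:x+w]
    cv2.imwrite(f"pics/{n}0c.png",cv2.resize(im,None,fx=7,fy=7,interpolation=cv2.INTER_CUBIC))
    for nm in("gutter","bush","keeper_post","seat"):
        try: print(n,nm,[(round(r['p'],2),r['bbox']) for r in bot.search_frame(n,nm)])
        except Exception as e: print(nm,e)
d=np.load("top0.npy");P,uv=cloud("top",d)
s=(uv[:,0]>238)&(uv[:,0]<320)&(uv[:,1]>150)&(uv[:,1]<192)
Q=P[s];print(np.histogram(Q[:,2],bins=range(-15,110,5)))
E
```

```text
top gutter [(0.86, [240.1, 155.9, 76.4, 37.6])]
top bush [(0.73, [289.2, 196.1, 12.1, 14.8]), (0.68, [222.3, 199.1, 10.1, 15.6]), (0.48, [314.3, 197.5, 12.8, 14.6]), (0.43, [295.9, 166.5, 15.2, 16.1])]
top keeper_post []
top seat [(0.69, [236.6, 153.2, 76.5, 35.6])]
scene gutter [(0.57, [205.4, 157.3, 79.6, 51.9])]
scene bush [(0.76, [232.8, 211.8, 27.0, 21.6]), (0.72, [258.1, 153.0, 19.5, 14.8]), (0.69, [123.0, 249.7, 18.5, 30.5]), (0.65, [285.7, 192.5, 19.1, 18.3]), (0.58, [281.6, 174.2, 18.9, 17.8])]
scene keeper_post [(0.5, [238.1, 176.6, 14.4, 9.2]), (0.5, [121.9, 251.2, 18.5, 30.0]), (0.33, [277.9, 132.9, 19.1, 15.6])]
scene seat [(0.56, [202.4, 160.0, 82.3, 44.5])]
(array([ 20, 152, 520, 763, 479, 179,  95, 154, 176, 174, 164, 110,  62,
        77,  60,  51,  28,  20,  11,   2,   2,   1,   1,   1]), array([-15, -10,  -5,   0,   5,  10,  15,  20,  25,  30,  35,  40,  45,
        50,  55,  60,  65,  70,  75,  80,  85,  90,  95, 100, 105]))
```

View pics/top0c.png

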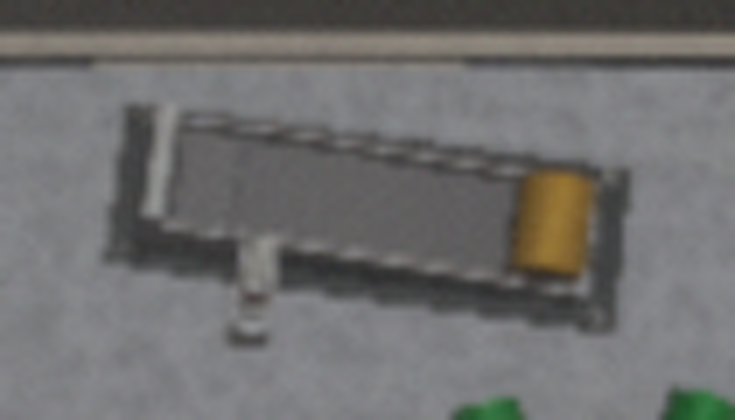

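View pics/scene0c.png

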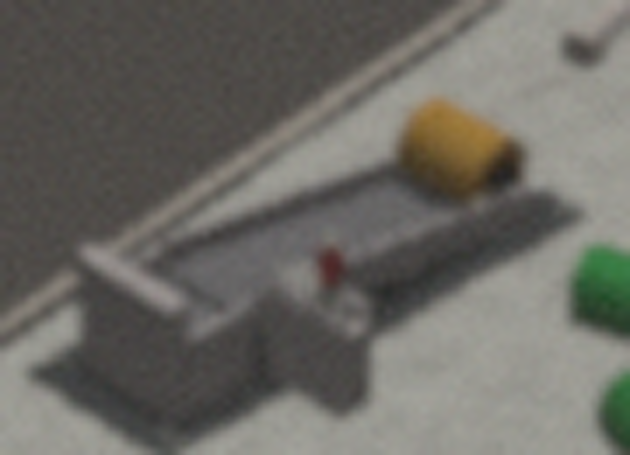

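```bash
cat > fit.py <<'E'
from h import *
from scipy.optimize import least_squares
top=[((128,105),(50,150,6)),((628,170),(50,-150,6)),((612,328),(-50,-150,6)),((110,262),(-50,150,6)),
 ((178,108),(34,108,72)),((165,217),(-34,108,72))]
scn=[((580,212),(-50,-150,6)),((178,450),(-50,150,6)),((32,372),(50,150,6)),((82,250),(34,120,72)),((330,266),(-70,52,83))]
def f(p,cams="ts"):
    c,s=np.cos(p[2]),np.sin(p[2]);r=[]
    for n,L,o in(("top",top,(225,140)),("scene",scn,(200,140))):
        if n[0] not in cams: continue
        G=np.array([g for _,g in L],float);W=np.c_[p[0]+c*G[:,0]-s*G[:,1],p[1]+s*G[:,0]+c*G[:,1],G[:,2]]
        px=(np.array([a for a,_ in L])+.5)/7-.5+o
        r.append(proj(n,W)-px)
    return np.concatenate(r).ravel()
if __name__=="__main__":
  for c in("t","s","ts"):
    o=least_squares(f,[700,-50,0],args=(c,),loss="soft_l1");print(c,o.x.round(4));print(f(o.x,c).reshape(-1,2).round(1).tolist())
  for n in("top","scene"):
    P,uv=cloud(n,np.load(n+"0.npy"))
    # local table height near gutter, to check bias
    g=(np.hypot(P[:,0]-o.x[0],P[:,1]-o.x[1])<260)&(abs(P[:,2])<20);print(n,"table z",np.median(P[g,2]))
    c,s=np.cos(o.x[2]),np.sin(o.x[2]);d=P-[o.x[0],o.x[1],0];L=np.c_[d[:,0]*c+d[:,1]*s,-d[:,0]*s+d[:,1]*c,P[:,2]]
    b=(abs(L[:,0])<40)&(L[:,1]<-70)&(L[:,1]>-145)&(L[:,2]>40)&(L[:,2]<80);print("bush",np.median(L[b],0),b.sum())
    b=(abs(L[:,0])<60)&(L[:,1]>90)&(L[:,1]<140)&(L[:,2]>60)&(L[:,2]<90);print("stop",np.median(L[b],0),b.sum())
    b=(L[:,0]<-40)&(L[:,0]>-110)&(L[:,1]>20)&(L[:,1]<80)&(L[:,2]>68)&(L[:,2]<120);print("post",np.median(L[b],0),b.sum())
E
python3 fit.py
```

```text
t [ 5.845655e+02 -1.099012e+02 -1.358000e-01]
[[-1.1, -0.9], [0.2, -0.7], [-0.2, 0.6], [-1.8, 0.4], [1.5, -0.3], [1.1, 0.7]]
s [ 5.840632e+02 -1.086720e+02 -1.143000e-01]
[[0.4, -0.8], [-1.6, 2.3], [-1.5, 0.3], [0.4, -0.3], [2.4, -1.1]]
ts [ 5.844064e+02 -1.093789e+02 -1.290000e-01]
[[-1.3, -0.6], [-0.0, -0.9], [-0.2, 0.4], [-1.9, 0.7], [1.3, -0.1], [1.0, 1.0], [0.8, -0.6], [-2.2, 1.9], [-1.7, -0.2], [0.2, -0.7], [2.1, -1.2]]
top table z 1.685896778346566
bush [  -4.13087069 -105.05172153   53.63870915] 152
stop [ -0.93499742 120.18170406  70.99312598] 52
post [-72.24343805  58.92380371  79.3223087 ] 12
scene table z 1.7393238133476314
bush [ -7.44861701 -95.18915085  52.15781108] 133
stop [ -1.43814349 124.07823164  69.25029167] 83
post [-69.04446875  61.76331513  84.06594852] 27
```

```bash
cat > ov.py <<'E'
import sys
from h import *
def box(x0,x1,y0,y1,z0,z1):
    C=np.array([(x,y,z) for x in(x0,x1) for y in(y0,y1) for z in(z0,z1)],float)
    return [(C[i],C[j]) for i in range(8) for j in range(i+1,8) if (C[i]!=C[j]).sum()==1]
def overlay(n,img,p,out,crop,k=7,q=.004,bush=(-107.5,38)):
    x,y,w,h=crop;im=cv2.resize(img[y:y+h,x:x+w],None,fx=k,fy=k,interpolation=cv2.INTER_CUBIC)
    c,s=np.cos(p[2]),np.sin(p[2])
    S=[(box(-50,50,-150,150,0,6),(255,255,0)),(box(-34,34,108,120,36,72),(0,255,255)),(box(-34,34,-138,-130,6,24),(255,0,255)),
       (box(-88,-36,41,63,6,63),(0,255,0)),(box(-79.5+q*1e3,-68.5+q*1e3,46.5,57.5,72,94),(0,0,255)),(box(-28,28,bush[0]-22,bush[0]+22,bush[1]-22,bush[1]+22),(255,128,0))]
    for L,col in S:
        for a,b in L:
            G=np.array([a,b]);W=np.c_[p[0]+c*G[:,0]-s*G[:,1],p[1]+s*G[:,0]+c*G[:,1],G[:,2]]
            e=((proj(n,W)-[x,y]+.5)*k-.5).round().astype(int)
            cv2.line(im,tuple(map(int,e[0])),tuple(map(int,e[1])),col,1)
    cv2.imwrite(out,im)
E
python3 - <<'E'
from ov import *
p=[584.4,-109.4,-.129]
overlay("top",cv2.imread("pics/top0.png"),p,"pics/ovt1.png",(225,140,105,60))
overlay("scene",cv2.imread("pics/scene0.png"),p,"pics/ovs1.png",(200,140,90,65))
E
```

```text
(no output)
```

View pics/ovt1.png

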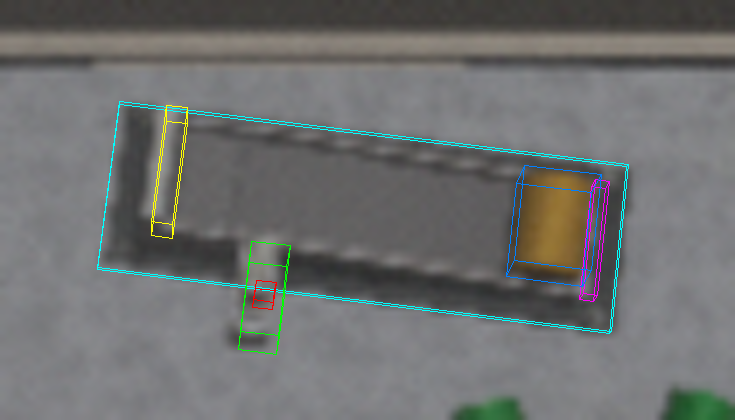

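View pics/ovs1.png

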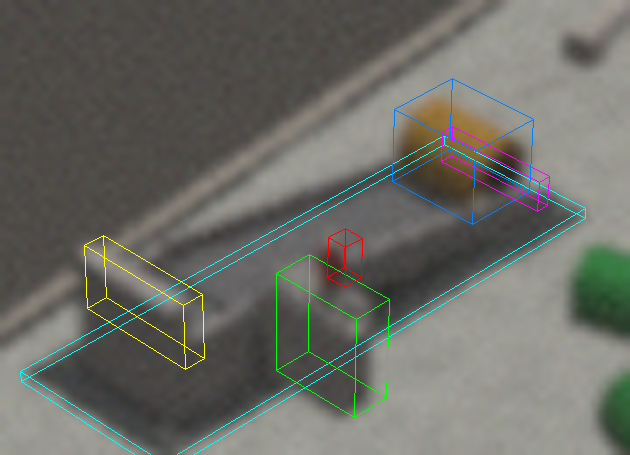

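Run:
```python
import fit
from fit import *
fit.top[:]=[((628,170),(50,-150,6)),((612,328),(-50,-150,6)),((128,105),(50,150,6)),((110,262),(-50,150,6)),((178,108),(34,108,72)),((165,217),(-34,108,72)),((155,106),(34,120,72)),((144,213),(-34,120,72)),
 ((242,240),(-36,63,63)),((279,242),(-36,41,63)),((556,220),(0,-107.5,57))]
fit.scn[:]=[((580,212),(-50,-150,6)),((178,450),(-50,150,6)),((82,250),(34,120,72)),((186,312),(-34,120,72)),((330,266),(-70,52,83)),((275,292),(-36,63,63)),((346,412),(-88,63,6)),((462,150),(0,-107.5,38))]
for c in("t","s","ts"):
    o=least_squares(f,[700,-50,0],args=(c,),loss="soft_l1");print(c,o.x.round(4));print(f(o.x,c).reshape(-1,2).round(1).tolist())
from ov import *
overlay("top",cv2.imread("pics/top0.png"),o.x,"pics/ovt2.png",(225,140,105,60))
overlay("scene",cv2.imread("pics/scene0.png"),o.x,"pics/ovs2.png",(200,140,90,65))
a=cv2.imread("pics/ovt2.png");b=cv2.imread("pics/ovs2.png");w=max(a.shape[1],b.shape[1])
P=lambda i:cv2.copyMakeBorder(i,0,0,0,w-i.shape[1],0)
cv2.imwrite("pics/ov2.png",cv2.resize(np.vstack([P(a),P(b)]),None,fx=.68,fy=.68,interpolation=cv2.INTER_AREA))
```

```text
t [ 5.847447e+02 -1.071142e+02 -1.376000e-01]
[[-0.5, -0.6], [-0.9, 0.6], [-1.7, -1.0], [-2.5, 0.3], [0.8, -0.4], [0.4, 0.7], [1.1, -0.5], [0.3, 0.8], [0.6, -0.1], [0.9, 0.3], [-0.5, -0.1]]
s [ 5.837404e+02 -1.065929e+02 -1.203000e-01]
[[0.3, -0.3], [-2.2, 2.5], [-0.0, -0.1], [-0.5, -0.4], [2.0, -0.8], [-0.1, -2.3], [1.1, 1.2], [-0.5, 0.3]]
ts [ 584.4554 -107.2471    6.1513]
[[-0.5, -0.8], [-0.8, 0.5], [-1.8, -0.7], [-2.5, 0.6], [0.8, -0.2], [0.4, 0.9], [1.1, -0.3], [0.4, 1.1], [0.7, 0.0], [1.0, 0.4], [-0.4, -0.2], [0.5, -0.2], [-2.8, 2.2], [-0.2, -0.4], [-0.9, -0.7], [1.6, -0.9], [-0.4, -2.5], [0.6, 1.0], [-0.3, 0.3]]
```

View pics/ov2.png

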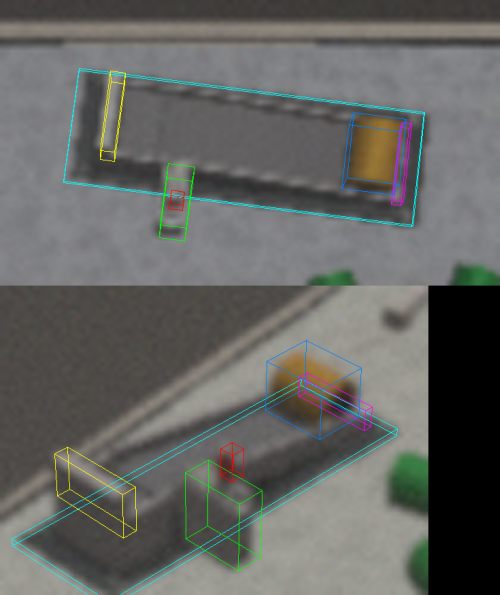

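```bash
cat > go.py <<'E'
import sys
from h import *
from scipy.spatial.transform import Rotation as R
G=np.array([584.5,-106,-.132])
def g2w(x,y):
    c,s=np.cos(G[2]),np.sin(G[2]);return np.array([G[0]+c*x-s*y,G[1]+s*x+c*y])
def rep(x=None,y=None,h=None,L=173):
    s=bot.read_state();q=s['tcp_rot'];r=R.from_quat([q[1],q[2],q[3],q[0]]);t=s['tool_pos'];tip=t+r.apply([0,0,L])
    c,sn=np.cos(G[2]),np.sin(G[2]);d=tip[:2]-G[:2]
    print("t",round(s['time'],2),"tip in gutter",round(c*d[0]+sn*d[1],1),round(-sn*d[0]+c*d[1],1),round(tip[2],1),"F gutter",(R.from_euler('z',-G[2]).apply(s['force'])).round(1),"gap",round(s['finger_gap'],1),"j",np.round(s['joint_pos'],2))
    Rd=np.array([[c,sn,0],[sn,-c,0],[0,0,-1]]).T  # cols: x=(c,s), y, z
    Rd=np.column_stack([[c,sn,0],[sn,-c,0],[0,0,-1]])
    print("twist to align",(r.inv()*R.from_matrix(Rd)).as_rotvec().round(3))
    if x is not None:
        T=np.r_[g2w(x,y),h+L];print("offset cm",(r.inv().apply(T-t)/10).round(2))
if __name__=="__main__": rep(*map(float,sys.argv[1:]))
E
python3 go.py 0 -170 110
```

```text
t 0.5 tip in gutter -334.6 -485.3 231.7 F gutter [-0.3  0.4  0.4] gap 85.2 j [-1.45  0.16  1.6   0.    1.39 -0.21]
twist to align [-0.     0.    -1.104]
offset cm [-13.1  -44.07  12.17]
```

```bash
python3 -m inch '{"offset":[[-1.6,-5.5,0],[-3.3,-11,0.5],[-4.9,-16.5,1.5],[-6.6,-22,3],[-8.2,-27.5,5],[-9.8,-33,7],[-11.5,-38.6,9.5],[-13.1,-44.1,12]],"twist":[[0,0,-0.14],[0,0,-0.28],[0,0,-0.42],[0,0,-0.55],[0,0,-0.69],[0,0,-0.83],[0,0,-0.97],[0,0,-1.104]],"jaw":[0,0,0,0,0,0,0,0]}' 30; python3 go.py 0 -165 34
python3 - <<'E'
from h import *
for n in("scene","top"):
    p,d=bot.snapshot(n);cv2.imwrite(f"pics/{n}1.png",p);np.save(f"{n}1.npy",d)
a=cv2.imread("pics/scene1.png")[100:210,190:340];cv2.imwrite("pics/s1c.png",cv2.resize(a,None,fx=5,fy=5,interpolation=cv2.INTER_CUBIC))
a=cv2.imread("pics/top1.png")[140:220,225:345];cv2.imwrite("pics/t1c.png",cv2.resize(a,None,fx=6,fy=6,interpolation=cv2.INTER_CUBIC))
E
```

```text
time: 1.5
tool_pos: [563.0, -273.8, 284.7]
tcp_rot: [0.0, 0.998, -0.064, 0.0]
force: [-0.5, -0.7, 0.7]
finger_gap: -0.0
t 1.5 tip in gutter 0.9 -169.2 111.7 F gutter [-0.4 -0.8  0.7] gap -0.0 j [-0.65  0.4   1.55 -0.    1.19 -0.52]
twist to align [ 0.001 -0.001  0.005]
offset cm [-0.08 -0.42  7.77]
```

View pics/s1c.png

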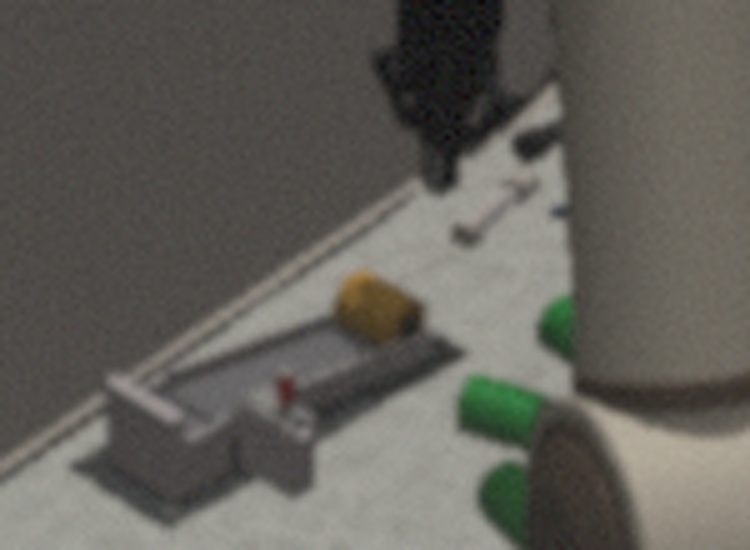

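View pics/t1c.png

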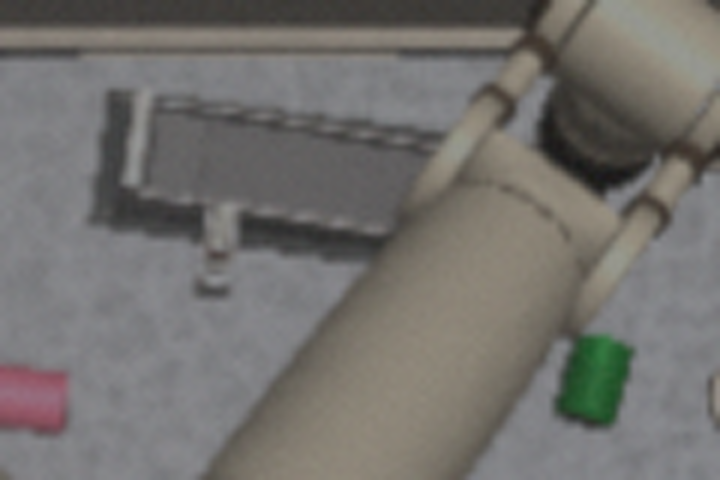

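The gripper tip shows in the scene crop at (438,188), beyond the bush at (378,308). I'll compare it with the predicted tip projection.

Run:
```python
from h import *
for z in(98,112,125):
    e=proj("scene",[[563,-273.8,z],[563-.13*11,-273.8-11,z]]);print(z,((e-[190,100]+.5)*5-.5).round(0).tolist())
```

```text
98 [[437.0, 207.0], [447.0, 201.0]]
112 [[438.0, 190.0], [448.0, 184.0]]
125 [[439.0, 174.0], [449.0, 168.0]]
```

```bash
python3 -m inch '{"offset":[[0,-0.1,3],[-0.1,-0.2,6],[-0.1,-0.4,8],[-0.1,-0.4,8.05],[-0.1,-1.2,8.05],[-0.1,-2.0,8.05]],"twist":[[0,0,0],[0,0,0],[0,0,0],[0,0,0],[0,0,0],[0,0,0]],"jaw":[0,0,0,0,0,0]}'; python3 go.py
```

```text
time: 2.35
tool_pos: [563.8, -255.0, 206.2]
tcp_rot: [0.001, 0.998, -0.066, 0.001]
force: [-0.9, -0.4, -0.7]
finger_gap: 0.0
t 2.35 tip in gutter -0.5 -150.6 33.2 F gutter [-0.8 -0.6 -0.7] gap 0.0 j [-0.62  0.49  1.61  0.    1.05 -0.49]
twist to align [ 0.001 -0.002 -0.   ]
```

```bash
python3 -m inch '{"offset":[[0,-0.5,0.1],[0,-1,0.1],[0,-1.5,0.05],[0,-2,0],[0,-2.5,-0.1],[0,-3,-0.2],[0,-3.5,-0.3],[0,-4,-0.4]],"twist":[[0,0,0],[0,0,0],[0,0,0],[0,0,0],[0,0,0],[0,0,0],[0,0,0],[0,0,0]],"jaw":[0,0,0,0,0,0,0,0]}'; python3 go.py;  python3 - <<'E'
from h import *
p,d=bot.snapshot("scene");a=p[100:210,190:340];cv2.imwrite("pics/s2c.png",cv2.resize(a,None,fx=5,fy=5,interpolation=cv2.INTER_CUBIC))
E
```

```text
time: 3.35
tool_pos: [568.5, -215.1, 208.7]
tcp_rot: [-0.0, 0.998, -0.066, 0.0]
force: [-0.1, -1.1, 1.7]
finger_gap: -0.3
t 3.35 tip in gutter -1.5 -110.3 35.7 F gutter [ 0.1 -1.1  1.7] gap -0.3 j [-0.56  0.46  1.64  0.    1.04 -0.43]
twist to align [-0. -0. -0.]
```

View pics/s2c.png

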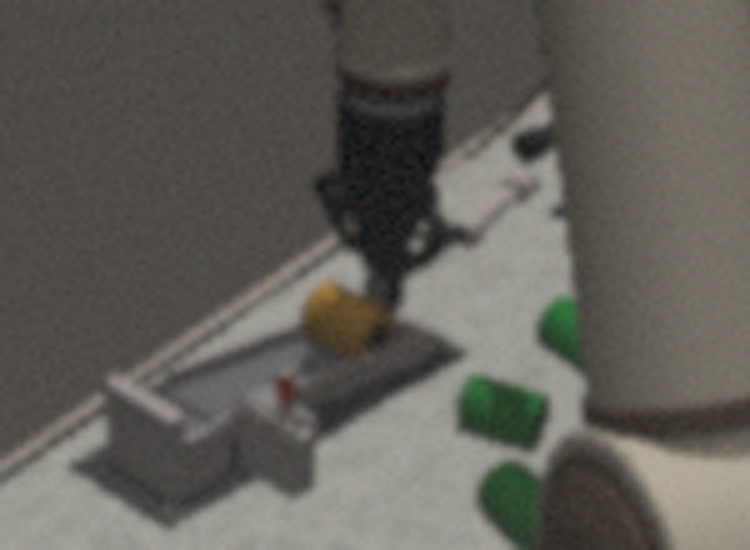

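The bush is rolling uphill ahead of the fingers; its centre in the crop went from (378,308) to (348,320). I'll keep pushing.

```bash
python3 -m inch '{"offset":[[0.02,-0.7,-0.1],[0.04,-1.4,-0.2],[0.06,-2.1,-0.3],[0.08,-2.8,-0.4],[0.1,-3.5,-0.5],[0.1,-4.2,-0.6],[0.1,-4.9,-0.7],[0.1,-5.6,-0.8]],"twist":[[0,0,0],[0,0,0],[0,0,0],[0,0,0],[0,0,0],[0,0,0],[0,0,0],[0,0,0]],"jaw":[0,0,0,0,0,0,0,0]}'; python3 go.py
```

```text
time: 4.4
tool_pos: [576.9, -159.6, 216.7]
tcp_rot: [0.0, 0.998, -0.066, 0.0]
force: [-0.6, -0.9, 0.4]
finger_gap: -0.3
t 4.4 tip in gutter -0.5 -54.1 43.7 F gutter [-0.5 -1.   0.4] gap -0.3 j [-0.47  0.43  1.66 -0.    1.05 -0.34]
twist to align [ 0. -0.  0.]
```

```bash
python3 -m inch '{"offset":[[0,-0.7,-0.1],[0,-1.4,-0.2],[0,-2.1,-0.3],[0,-2.8,-0.4],[0,-3.5,-0.5],[0,-4.2,-0.6],[0,-4.9,-0.7],[0,-5.6,-0.8]],"twist":[[0,0,0],[0,0,0],[0,0,0],[0,0,0],[0,0,0],[0,0,0],[0,0,0],[0,0,0]],"jaw":[0,0,0,0,0,0,0,0]}'; python3 go.py;  python3 - <<'E'
from h import *
p,d=bot.snapshot("scene");a=p[100:210,190:340];cv2.imwrite("pics/s3c.png",cv2.resize(a,None,fx=5,fy=5,interpolation=cv2.INTER_CUBIC))
E
```

```text
time: 5.4
tool_pos: [584.2, -104.1, 224.7]
tcp_rot: [-0.0, 0.998, -0.066, -0.0]
force: [-0.1, -0.1, 0.4]
finger_gap: -0.2
t 5.4 tip in gutter -0.5 1.9 51.7 F gutter [-0.1 -0.1  0.4] gap -0.2 j [-0.38  0.41  1.68  0.    1.06 -0.25]
twist to align [-0.  0. -0.]
```

View pics/s3c.png

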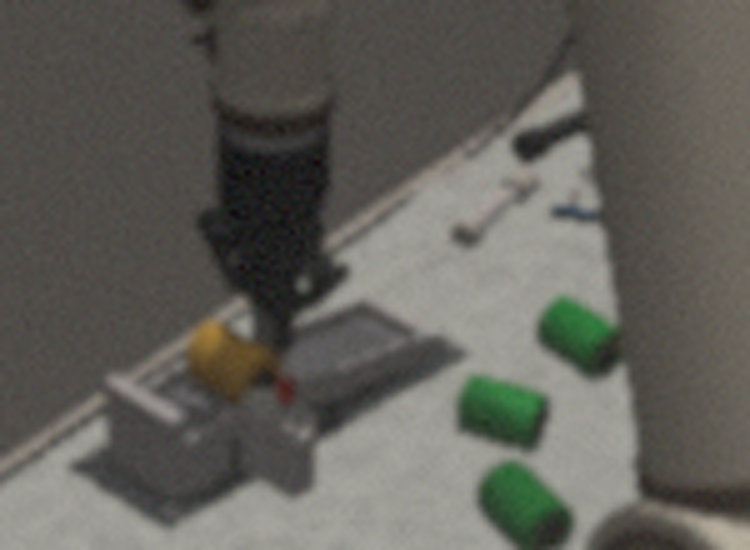

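The bush is at crop (232,360), just past the keeper and near the crest. The last stretch goes slower while I watch the force.

```bash
python3 -m inch '{"offset":[[0.03,-0.6,-0.1],[0.05,-1.2,-0.2],[0.05,-1.8,-0.3],[0.05,-2.4,-0.35],[0.05,-2.9,-0.4],[0.05,-3.4,-0.4],[0.05,-3.8,-0.35],[0.05,-4.2,-0.3]],"twist":[[0,0,0],[0,0,0],[0,0,0],[0,0,0],[0,0,0],[0,0,0],[0,0,0],[0,0,0]],"jaw":[0,0,0,0,0,0,0,0]}'; python3 go.py;  python3 - <<'E'
from h import *
p,d=bot.snapshot("scene");a=p[140:210,190:290];cv2.imwrite("pics/s4c.png",cv2.resize(a,None,fx=7,fy=7,interpolation=cv2.INTER_CUBIC))
E
```

```text
time: 6.45
tool_pos: [590.1, -62.6, 227.5]
tcp_rot: [-0.0, 0.998, -0.066, -0.0]
force: [0.1, -0.2, -1.0]
finger_gap: -0.1
t 6.45 tip in gutter -0.2 43.8 54.5 F gutter [ 0.1 -0.2 -1. ] gap -0.1 j [-0.31  0.4   1.68  0.    1.06 -0.18]
twist to align [-0.  0.  0.]
```

View pics/s4c.png

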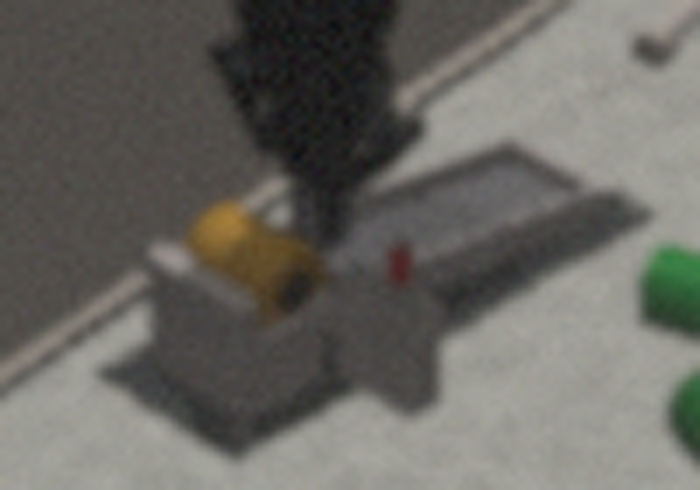

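The bush is now at the stop, crop (255,262), and there is no contact force. I'll creep on until the force shows it against the stop.

```bash
python3 -m inch '{"offset":[[0,-0.2,0.05],[0,-0.4,0.1],[0,-0.6,0.1],[0,-0.7,0.1],[0,-0.7,0.1]],"twist":[[0,0,0],[0,0,0],[0,0,0],[0,0,0],[0,0,0]],"jaw":[0,0,0,0,0]}'; python3 go.py
```

```text
time: 7.12
tool_pos: [591.1, -56.0, 226.7]
tcp_rot: [0.0, 0.998, -0.066, 0.0]
force: [-0.6, -0.3, 0.1]
finger_gap: 0.2
t 7.12 tip in gutter 0.0 50.5 53.7 F gutter [-0.6 -0.4  0.1] gap 0.2 j [-0.3   0.4   1.68 -0.    1.06 -0.17]
twist to align [ 0. -0.  0.]
```

```bash
python3 -m inch '{"offset":[[0,-0.15,0],[0,-0.3,0],[0,-0.4,0],[0,-0.4,0]],"twist":[[0,0,0],[0,0,0],[0,0,0],[0,0,0]],"jaw":[0,0,0,0]}'; python3 go.py
python3 - <<'E'
from h import *
p,d=bot.snapshot("scene");a=p[140:210,190:290];cv2.imwrite("pics/s5c.png",cv2.resize(a,None,fx=7,fy=7,interpolation=cv2.INTER_CUBIC))
E
```

```text
time: 7.62
tool_pos: [591.7, -52.0, 226.7]
tcp_rot: [-0.0, 0.998, -0.066, 0.0]
force: [0.5, 0.2, -0.9]
finger_gap: 0.3
t 7.62 tip in gutter -0.0 54.5 53.7 F gutter [ 0.4  0.3 -0.9] gap 0.3 j [-0.29  0.4   1.68  0.    1.06 -0.16]
twist to align [-0. -0.  0.]
```

View pics/s5c.png

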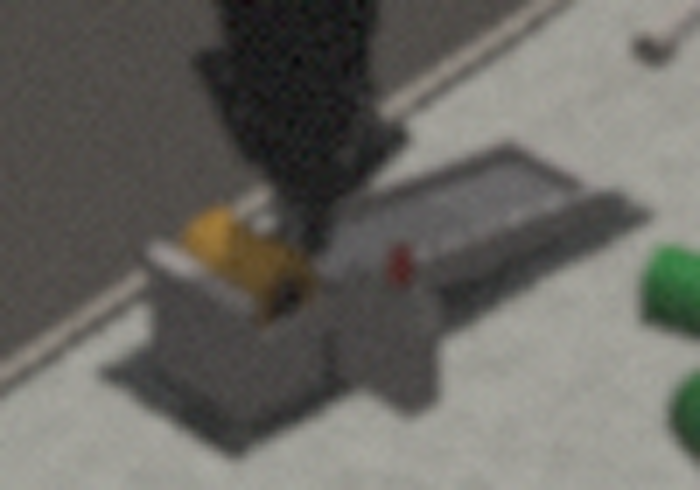

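```bash
python3 -m inch '{"offset":[[0,-0.1,0],[0,-0.2,0],[0,-0.3,0],[0,-0.3,0]],"twist":[[0,0,0],[0,0,0],[0,0,0],[0,0,0]],"jaw":[0,0,0,0]}'; python3 go.py
```

```text
time: 8.18
tool_pos: [591.9, -50.5, 226.7]
tcp_rot: [0.002, 0.998, -0.066, -0.0]
force: [-1.4, -7.7, 0.1]
finger_gap: -0.5
t 8.18 tip in gutter 0.0 55.4 53.7 F gutter [-0.3 -7.8  0.1] gap -0.5 j [-0.29  0.4   1.67 -0.    1.06 -0.15]
twist to align [0.003 0.    0.   ]
```

There is about 8 N against the stop, so the bush is seated. I'll back off, lift and check.

```bash
sed -i 's/584.5,-106,/584.8,-103.5,/' go.py; python3 -m inch '{"offset":[[0,1,0],[0,2.5,0],[0,2.5,-3],[0,2.5,-8],[-4,2,-10],[-9,1.5,-10],[-13,1,-10],[-13,1,-10]],"twist":[[0,0,0],[0,0,0],[0,0,0],[0,0,0],[0,0,0],[0,0,0],[0,0,0],[0,0,0]],"jaw":[0,0,0,0,0,0,0,0]}'; python3 go.py -105 52 72
python3 - <<'E'
from ov import *
from go import G
im={}
for n,c in(("scene",(190,140,100,70)),("top",(225,140,105,60))):
    p,d=bot.snapshot(n);np.save(n+"6.npy",d);im[n]=p
    overlay(n,p,G,f"pics/{n}6o.png",c,bush=(86,58))
    x,y,w,h=c;cv2.imwrite(f"pics/{n}6c.png",cv2.resize(p[y:y+h,x:x+w],None,fx=7,fy=7,interpolation=cv2.INTER_CUBIC))
E
```

```text
time: 9.18
tool_pos: [459.7, -41.5, 325.9]
tcp_rot: [-0.0, 0.998, -0.066, -0.001]
force: [1.1, -0.3, 0.9]
finger_gap: 0.3
t 9.18 tip in gutter -132.5 45.1 152.9 F gutter [ 1.2 -0.1  0.9] gap 0.3 j [-0.35 -0.06  1.99  0.    1.22 -0.22]
twist to align [-0.001  0.002 -0.   ]
offset cm [ 2.74 -0.69  8.08]
```

View pics/scene6c.png

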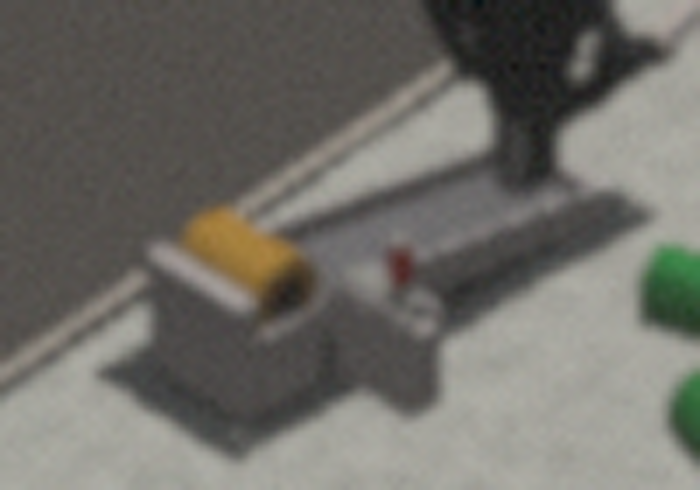

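View pics/scene6o.png

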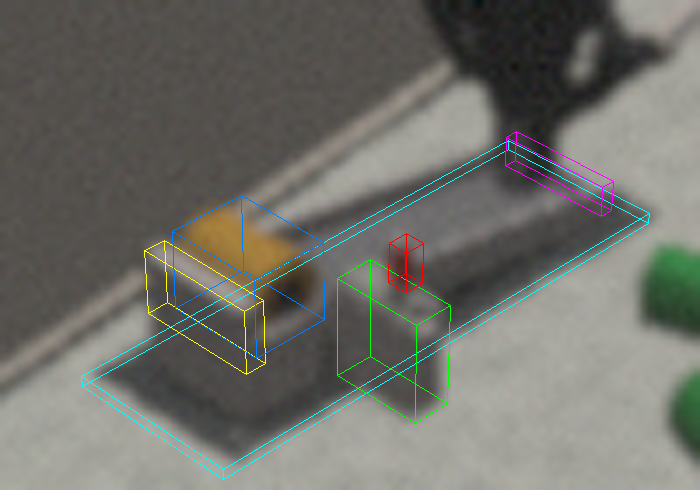

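View pics/top6o.png

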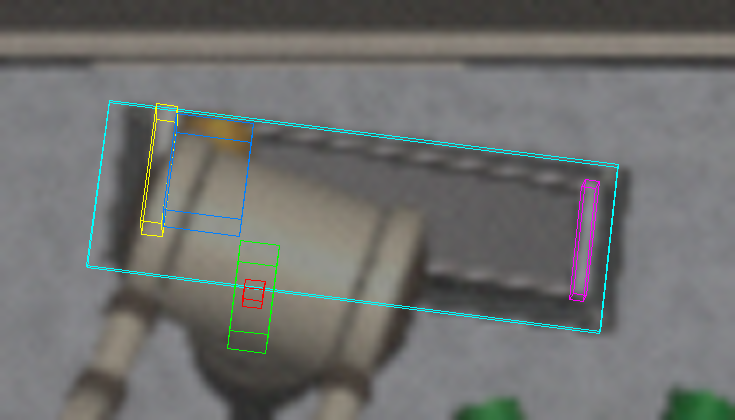

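The bush rests in the seat after release, at crop (245,262), matching the model. Next comes the keeper: descend on the robot's side of the red post, which is at crop (401,268).

```bash
python3 -m inch '{"offset":[[0.5,-0.3,3],[1.2,-0.7,6],[1.2,-0.7,7.8],[1.2,-0.7,7.9],[1.2,-0.7,7.9]],"twist":[[0,0,0],[0,0,0],[0,0,0],[0,0,0],[0,0,0]],"jaw":[0,0,0,0,0]}'; python3 go.py -75 52 73;python3 - <<'E'
from h import *
p,d=bot.snapshot("scene");a=p[140:210,190:290];cv2.imwrite("pics/s7c.png",cv2.resize(a,None,fx=7,fy=7,interpolation=cv2.INTER_CUBIC))
E
```

```text
time: 9.9
tool_pos: [475.6, -37.0, 248.5]
tcp_rot: [0.0, 0.998, -0.066, 0.001]
force: [-0.0, 0.0, 0.3]
finger_gap: -0.0
t 9.9 tip in gutter -116.7 51.5 75.5 F gutter [-0.   0.   0.3] gap -0.0 j [-0.33  0.09  2.    0.    1.04 -0.2 ]
twist to align [ 0.    -0.002 -0.   ]
offset cm [ 4.2  -0.05  0.25]
```

View pics/s7c.png

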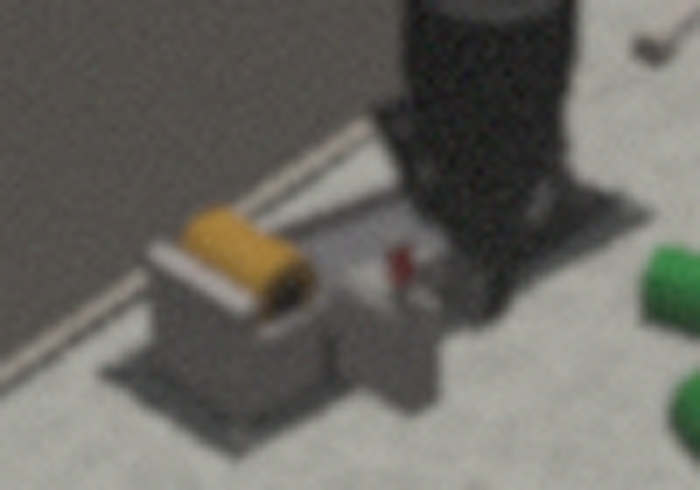

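```bash
python3 -m inch '{"offset":[[0.8,0,0.1],[1.6,0,0.2],[2.2,0,0.2],[2.8,0,0.2],[3.3,0,0.2],[3.8,0,0.2]],"twist":[[0,0,0],[0,0,0],[0,0,0],[0,0,0],[0,0,0],[0,0,0]],"jaw":[0,0,0,0,0,0]}'; python3 go.py;python3 - <<'E'
from h import *
p,d=bot.snapshot("scene");a=p[140:210,190:290];cv2.imwrite("pics/s8c.png",cv2.resize(a,None,fx=7,fy=7,interpolation=cv2.INTER_CUBIC))
E
```

```text
time: 10.7
tool_pos: [512.4, -41.5, 245.5]
tcp_rot: [0.0, 0.998, -0.066, -0.001]
force: [-2.1, -1.0, 0.7]
finger_gap: -0.2
t 10.7 tip in gutter -80.1 51.9 72.5 F gutter [-1.9 -1.3  0.7] gap -0.2 j [-0.32  0.19  1.9  -0.    1.05 -0.18]
twist to align [0.    0.001 0.   ]
```

View pics/s8c.png

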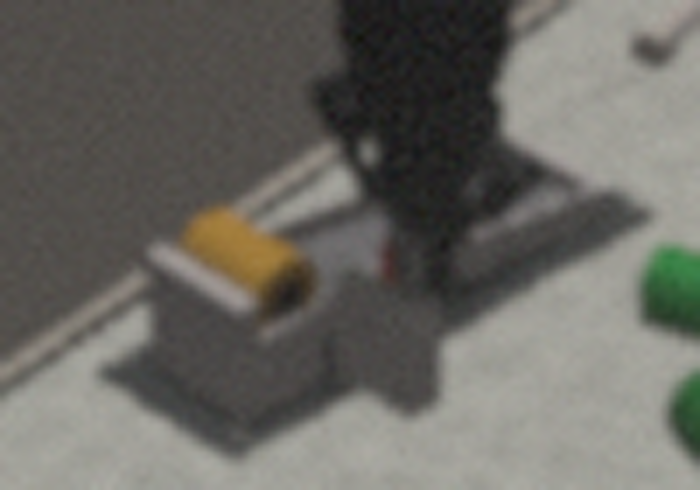

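The fingers touch the post at crop (390,262) with about 2 N, and it is moving. I'll go on.

```bash
python3 -m inch '{"offset":[[0.4,0,0],[0.8,0,0],[1.2,0,0],[1.6,0,0],[2.0,0,0],[2.3,0,0],[2.5,0,0]],"twist":[[0,0,0],[0,0,0],[0,0,0],[0,0,0],[0,0,0],[0,0,0],[0,0,0]],"jaw":[0,0,0,0,0,0,0]}'; python3 go.py
```

```text
time: 11.62
tool_pos: [537.3, -44.8, 245.6]
tcp_rot: [-0.0, 0.998, -0.066, -0.0]
force: [-1.2, -1.2, -0.3]
finger_gap: 0.0
t 11.62 tip in gutter -54.9 51.9 72.6 F gutter [-1.  -1.3 -0.3] gap 0.0 j [-0.31  0.25  1.83 -0.    1.06 -0.18]
twist to align [0. 0. 0.]
```

```bash
python3 -m inch '{"offset":[[0.3,0,0],[0.6,0,0],[0.8,0,0],[0.9,0,0]],"twist":[[0,0,0],[0,0,0],[0,0,0],[0,0,0]],"jaw":[0,0,0,0]}'; python3 go.py
```

```text
time: 12.12
tool_pos: [544.9, -45.8, 245.3]
tcp_rot: [-0.0, 0.998, -0.066, -0.003]
force: [-12.8, -0.3, 8.2]
finger_gap: 0.2
t 12.12 tip in gutter -48.2 51.9 72.4 F gutter [-12.6  -2.    8.2] gap 0.2 j [-0.3   0.27  1.8  -0.    1.07 -0.17]
twist to align [0.    0.006 0.   ]
```

```bash
python3 -m inch '{"offset":[[0.05,0,0],[0.05,0,0],[0.05,0,0]],"twist":[[0,0,0],[0,0,0],[0,0,0]],"jaw":[0,0,0]}'; python3 go.py; python3 -m inch '{"offset":[[-2,0,0],[-5,0,0],[-6,0,-4],[-7,0,-9],[-10,2,-12],[-14,5,-14],[-18,9,-15],[-22,12,-15]],"twist":[[0,0,0],[0,0,0],[0,0,0],[0,0,0],[0,0,0],[0,0,0],[0,0,0],[0,0,0]],"jaw":[0,0,0,0,0,0,0,0]}'; python3 go.py
python3 - <<'E'
from ov import *
from go import G
for n,c in(("scene",(190,140,100,70)),("top",(225,140,105,60))):
    p,d=bot.snapshot(n)
    overlay(n,p,G,f"pics/{n}9o.png",c,bush=(86,58),q=.042)
    x,y,w,h=c;cv2.imwrite(f"pics/{n}9c.png",cv2.resize(p[y:y+h,x:x+w],None,fx=7,fy=7,interpolation=cv2.INTER_CUBIC))
E
```

```text
time: 12.5
tool_pos: [545.1, -45.8, 245.4]
tcp_rot: [-0.0, 0.998, -0.066, -0.004]
force: [-12.8, -1.1, 8.8]
finger_gap: 0.1
t 12.5 tip in gutter -48.2 51.9 72.4 F gutter [-12.5  -2.8   8.8] gap 0.1 j [-0.3   0.27  1.8  -0.    1.07 -0.17]
twist to align [0.    0.007 0.001]
time: 13.5
tool_pos: [311.8, -136.9, 397.4]
tcp_rot: [0.002, 0.998, -0.066, 0.002]
force: [-0.0, -0.0, 0.8]
finger_gap: -0.2
t 13.5 tip in gutter -265.5 -69.5 224.4 F gutter [-0.  -0.   0.8] gap -0.2 j [-0.77 -0.52  2.2   0.    1.46 -0.64]
twist to align [ 0.003 -0.004  0.001]
```

View pics/scene9c.png

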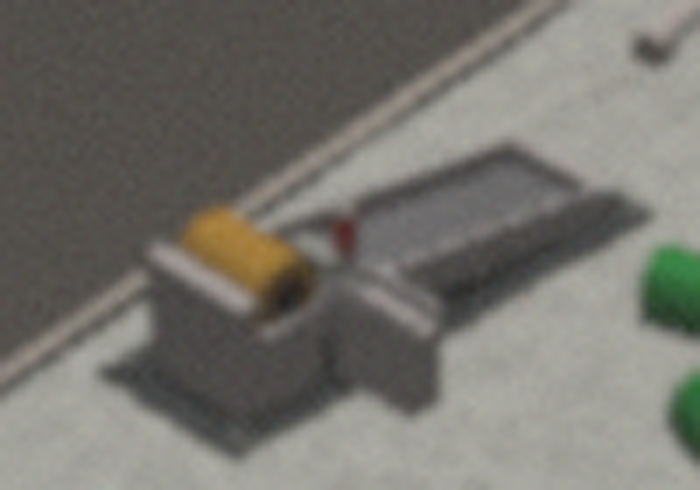

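View pics/scene9o.png

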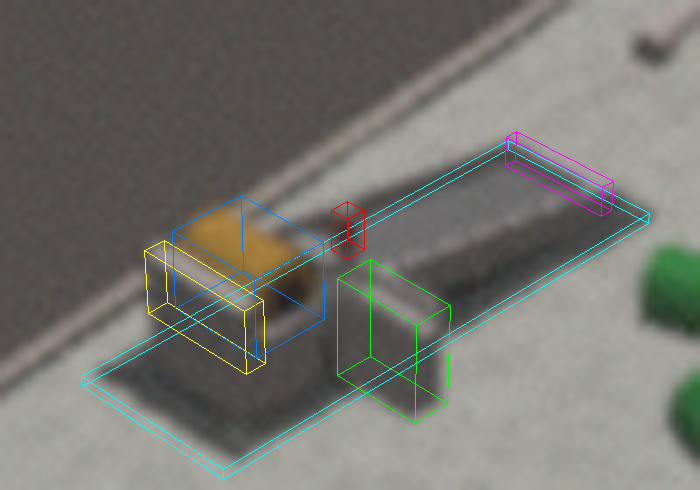

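View pics/top9c.png

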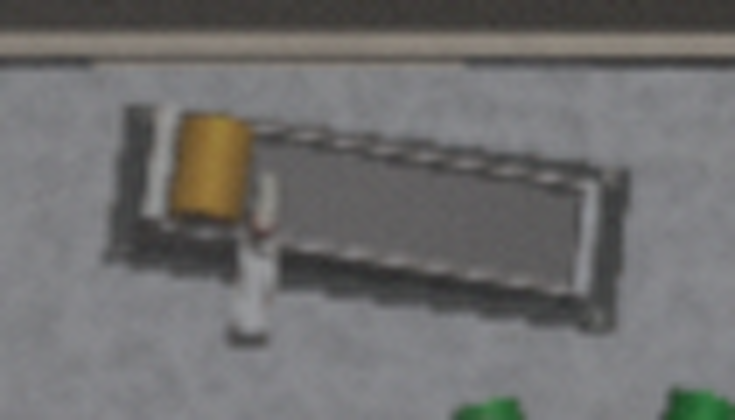

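The keeper stopped firmly at about 12.6 N, against 1.5 N of slide friction. I'll measure its joint value from the red grip and the bar tip before handing in.

Run:
```python
from h import *
from go import G,g2w
def red(im):
    im=im[165:195,225:260].astype(float);w=np.clip(im[...,2]-1.3*np.maximum(im[...,0],im[...,1])-5,0,None);v,u=np.mgrid[165:195,225:260]
    return (u*w).sum()/w.sum(),(v*w).sum()/w.sum(),w.sum()
p=bot.snapshot("scene")[0];a=red(cv2.imread("pics/scene0.png"));b=red(p);print(a,b)
M=lambda q:proj("scene",[[*g2w(-74+q,52),83]])[0]
for q in(0,4,8,34,38,42):print(q,M(q).round(2))
t=bot.snapshot("top")[0];c=t[150:195,245:275];cv2.imwrite("pics/barz.png",cv2.resize(c,None,fx=14,fy=13,interpolation=cv2.INTER_CUBIC))
for X in((2,52,64),(-32,52,95),(30,52,50),(-30,52,50),(-88,52,63)):
    e=proj("top",[[*g2w(X[0],X[1]),X[2]]])[0];print(X,((e-[245,150]+.5)*[14,13]).round())
```

```text
(np.float64(246.8156732891832), np.float64(177.6081677704194), np.float64(90.59999999999998)) (np.float64(238.64943253467843), np.float64(173.03404791929378), np.float64(79.29999999999998))
0 [248.41 177.63]
4 [247.52 177.12]
8 [246.63 176.62]
34 [240.93 173.37]
38 [240.06 172.88]
42 [239.2  172.39]
(2, 52, 64) [257. 199.]
(-32, 52, 95) [245. 284.]
(30, 52, 50) [268. 121.]
(-30, 52, 50) [242. 311.]
(-88, 52, 63) [217. 488.]
```

View pics/barz.png

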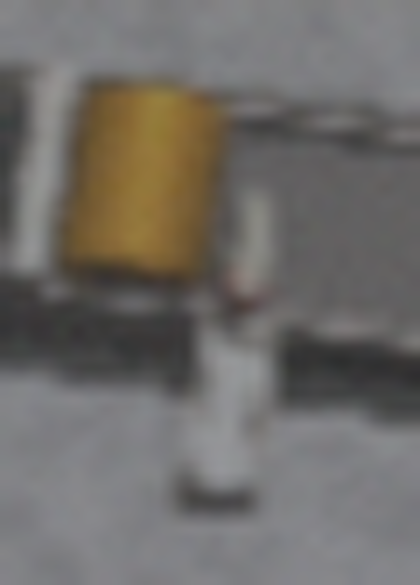

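The bar tip in the top crop is at (257,190), where q = 42 mm predicts row 199. The red grip's absolute position fits 42 mm or a little more. The bush is in the seat, the bar is behind it, and the arm is clear.

Run:
```python
from station import bot
print(bot.finish_job())
```

```text
the job is handed in; nothing more can be done
None
```

The job is handed in: the bush is in the seat at the upper stop and the keeper bar is across behind it. The system gave no verdict.

**What I did:** With the fingers shut, I rolled the brass bush up the gutter until it met the upper stop with about 8 N. I backed off and saw that it stayed put. Then I pushed the red post towards the gutter until it stopped dead at about 12.6 N. I retreated clear at about 13.5 s of the 61 s.

**Last checks:**
- **Bush:** both cameras showed it in the seat.
- **Keeper:** the red grip moved about 37 mm in the pictures. Its position and the bar tip match the 42 mm end of travel within about 3 mm.
- **Arm:** it was clear of everything, with no outside force on it.

**What was less certain:**
- My fitted gutter position was about 2.5 mm off along y; I corrected it from the contact with the stop.
- An upward force of about 9 N showed while pressing the keeper at its end stop. I did not find the cause.
- I did not measure the bystanders again afterwards. I kept the arm away from them and felt no unexpected contact.

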